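Ram a dried rock core home in its storage tube

ROBOT

A 7-joint arm with a two-finger parallel gripper is mounted at the origin on the work surface. World frame = base frame: x ahead of the robot, y to its left, z up, the work surface at z = 0. Lengths are in m, angles in degrees, forces in N, time in s.
With the tool pointing down it reaches from about 0.4 to 0.875 m from the base axis. Payload 6.5 kg.
Tool frame: the origin (TCP) lies on the centre line of the jaws, within the pads' length; the fingertips stand r.tips_ahead ahead of it and the grasp point (between the pads) lies 6 mm ahead of it (r.tips_ahead is the distance from the TCP to the fingertips, in m); z points along the fingers, y is the line along which they close (so a half turn about z gives the same grasp; the last joint's range is limited). The gripper opens to 88 mm and grips with 3 to 60 N. Pads are 18 mm wide; open, the fingers measure 123 mm over their backs; the gripper's body (75 mm by 187 mm) begins 45 mm behind the grasp point.
Start: joints at [68.858, 30.733, -0.252, 88.115, 0.149, 61.152, -4.079], TCP at [0.194, -0.62, 0.264] pointing down, gripper open.
Joint ranges: [-154.64, 154.64], [-21.42, 123.67], [-72.66, 72.17], [13.99, 137.28], [-74.86, 254.86], [10.95, 109.41], [-158.01, 158.01]. Speed limits (degrees/s): [136.94, 136.94, 180, 180, 180, 180, 180].

INTERFACE

Orientations are given as a 3x3 rotation matrix whose columns are the frame's x, y, z axes.
In Python, from cell import r, grip, sensors, snapshot, camera_info gives the robot as it stands. The module is installed in compiled form; this text tells all that it offers. Calls block until the motion is done:
- r.move_pose(position, orientation): joint-space move of the TCP to a pose.
- r.move_linear(position, ori=None, vel=0.15, until_force=None): straight line of the TCP; ori=None keeps the orientation; vel is the mean speed in m/s. With until_force (N) it stops when the force on the tool has changed by that much, and returns True; else False.
- r.goto_joints(angles): joint-space move.
- grip(opening, force=None): finger opening in m; force is the grip in N (None keeps the last); returns when the fingers have stopped.
- r.dwell(seconds).
- r.solve_ik(position, orientation): joint angles nearest the present ones, or None.
- sensors.read_state(): the state.
- snapshot(name): name is "scene" or "top" or "wrist"; returns the picture (480x640x3 uint8, blue, green, red); there is no depth.
- camera_info(name): a dict with "fx", "fy", "cx", "cy" (pixels), "extrinsics" (4x4, takes a point from world to camera coordinates). Camera axes: x right, y down, z forward; pixel columns grow to the right and rows downward; lengths in m; the calibration is good to about 2 mm. A picture is of the moment at which its call begins: read the wrist's pose just before it. camera_info takes no time and is no camera call; for the wrist camera it gives the pose at the moment of the call.
A pose or a line that the arm cannot do raises r.MotionError and nothing moves.
- r.close_job(): hands the job in; it is judged then, once.
The state is a dict: "t": time; "qpos": joint angles; "joint_velocities": joint speeds; "effort": joint torques, N m; "tcp_pos": TCP position; "orientation": TCP orientation; "force": force on the tool from outside, world axes, zero at the start; "ft_torque": the same for the moment, N m; "width": finger opening in m; "gripper_force": force on a finger pad.
Only numpy, scipy, OpenCV 4.12 (cv2) and the standard library are available. Lean on these libraries where they do the work, as an engineer would, in place of code of your own. Each camera call takes 0.05 s, during which the arm holds its last target. There are 200 camera calls.

TASK

A red sandstone core has hung up near the mouth of the open storage tube. Stand the loose red core from the drying tray on top of it in the tube's mouth and let go, then take the ramming rod from the tool block and push the two down the tube until they sit hard on the bung, finishing with a firm steady push on the rod of about 15 newtons for half a second; never push harder than 25, or the stone chips. Stand the rod back in its hole in the block, let go, and leave the other cores and everything else as they are.

Things in the scene. Friction and masses are not known exactly. Their poses are not given: they have to be found in the camera images.
- core_mid (a point): Centre of the loose red sandstone core, 30 mm above its foot: an upright cylinder 25 mm in diameter, 60 mm tall, 70 g, with a white paper band near its foot. It stands in a row with two others of its size (dark grey, off-white; leave those), 75 mm apart, in a beech tray (250 x 120 mm, wall 16 mm high, floor 8 mm thick). z is the core's axis; x runs along the row at the start.
- tube_mouth (a point): Centre of the mouth of the open clear tube, 142 mm above the table; z up. Bore 29 mm, wall 3 mm; fixed upright in a wooden rack (180 x 75 mm, 40 mm high). 94 mm along this point's -x axis stands a full tube with a black bung, 152 mm high. A rubber bung in the open tube's foot, hidden in the rack, tops out 106 to 126 mm below the mouth (not measured); pushed on, it gives about 1 mm per 10 N and springs back.
- core_low_top (a point): Centre of the top face of the lower red core (25 mm in diameter, 36 mm long) in the open tube, 8 to 40 mm below the mouth at the start, 70 to 90 mm below it when the core sits on the bung. Two rubber rings hold it: it slides only along the tube, drags with 7 N (up to 1 N more when moving) and stays where it is left. The loose core has 2 mm of play all round in the tube and does not drag.
- rod_grip (a point): Centre of the ochre handle of the ramming rod, which stands upright in its hole: handle 26 mm in diameter, 52 mm long (plus a rounded 7 mm end above it), below it an aluminium shaft 20 mm in diameter whose flat foot is 114 mm below this point. 147 mm long in all, 120 g. z is the rod's axis, up.
- rod_foot (a point): Centre of the flat lower end of the ramming rod (20 mm in diameter); z up the rod.
- rod_hole (a point): Centre of the mouth of the rod's hole in the wooden tool block (160 x 75 mm, 45 mm high, fixed): 26 mm in diameter, 40 mm deep, so the rod has 3 mm of play all round. Its z axis points up. 82 mm along its +x axis a brush stands upright, up to 133 mm above the table.
- core_grey: Dark grey core, a bystander; origin at the centre of its foot.
- core_white: Off-white core, a bystander; origin at the centre of its foot.
- brush: Brush standing in the tool block, a bystander; origin at its lower end.
- jar: Amber jar, a bystander, on the table beyond the work.
- caliper: Caliper lying on the table beyond the work, a bystander.
- lens: Hand lens lying on the table beyond the work, a bystander.
Things that resemble listed ones, but are neither listed nor needed, are in the scene too. Leave any green or purple look-alike of the part that bears core_mid alone.

How it is judged (in metres and radians):
On the way, in this order (a step that is already met when the one before it is completed fails the run):
1. the loose red core stands in the tube's mouth on the lower core, let go, the lower core not yet home (horizontal distance between core_mid and tube_mouth below 0.006 m and z of core_mid in the frame of tube_mouth below 0.026 m and z of core_mid in the frame of core_low_top below 0.033 m and angle between core_mid's own z axis and vertical below 0.25 rad and contact force between the fingers and core below 0.1 N and z of core_low_top in the frame of tube_mouth above -0.055 m), for 0.2 s.
2. the rod presses steadily on the column with more than 12 N and the cores go no farther: they are home on the bung (z of core_mid in the frame of tube_mouth below -0.038 m and z of core_mid in the frame of core_low_top below 0.032 m and angle between core_mid's own z axis and vertical below 0.12 rad and contact force between rod and core above 12 N and linear speed of core below 0.008 m/s), for 0.25 s.
At the end, for the whole second after the job is handed in: Both red cores are still home down the tube (centre of the upper one over 38 mm below the mouth), the upper one on the lower (gap up to 2 mm, upright within 0.12 rad); the rod stands on the bottom of its hole (within 3 mm), upright within 0.2 rad; all let go and at rest (z of core_mid in the frame of tube_mouth below -0.038 m and z of core_mid in the frame of core_low_top below 0.032 m and angle between core_mid's own z axis and vertical below 0.12 rad and horizontal distance between core_mid and tube_mouth below 0.005 m and horizontal distance between rod_foot and rod_hole below 0.006 m and z of rod_foot in the frame of rod_hole below -0.037 m and angle between rod_grip's own z axis and vertical below 0.2 rad and linear speed of each of rod, core below 0.02 m/s); the robot touches nothing.
It fails at once if the rod or the upper core is pushed on the stone with more than 25 N (contact force between rod and core above 25 N or contact force between core and core_low above 25 N).
It fails at once if another core or the brush is moved by more than 15 mm (distance of any of core_grey, core_white, brush from where it was at the start of the episode above 0.015 m).
It fails at once if the jar, caliper or lens is moved by more than 20 mm (distance of any of jar, caliper, lens from where it was at the start of the episode above 0.02 m).
It also fails if it takes over 72 s, if anything falls off the work surface, if the arm or the gripper's body presses on something with over 40 N, if the wrist force passes 120 N, or if a joint passes its speed limit or range.

## Working session

There is one attempt and no reset: what is moved stays moved. The work goes in short steps, each a Python script; the robot and the scene stay as the last script left them, time stands still between calls to the robot, and variables do not carry over. Pictures are saved under pics/ and viewed, at most 10 in all, crops included, and the job is handed in when it is done.

```bash
mkdir -p pics && python3 - <<'E'
from cell import r,grip,sensors,snapshot,camera_info
import cv2,numpy as np
s=sensors.read_state(); print(s['t'],s['tcp_pos'],s['orientation'],s['force'],s['width'],r.tips_ahead)
for n in("scene","top"):
    cv2.imwrite(f"pics/{n}0.png",snapshot(n)); c=camera_info(n); print(n,c['fx'],c['cx'],c['cy'],np.round(c['extrinsics'],4).tolist())
c=camera_info("wrist");print(c['fx'],np.round(c['extrinsics'],4).tolist())
E
```

```text
0.0 [ 0.19364966 -0.61987579  0.26284454] [[ 9.54479850e-01  2.98274690e-01 -6.52508180e-04]
 [ 2.98275370e-01 -9.54478494e-01  1.61507666e-03]
 [-1.41068535e-04 -1.73618525e-03 -9.99998483e-01]] [-2.35679577e-02 -5.56859373e-01 -2.18834148e-05] 0.08815329813712819 0.025
scene 531.6529440440129 315.90343443966225 244.3180311007268 [[-0.7466, 0.6651, -0.0166, 0.4368], [0.4692, 0.5087, -0.7218, -0.2101], [-0.4716, -0.5467, -0.6919, 1.3744], [0.0, 0.0, 0.0, 1.0]]
top 540.056583798521 312.506696693777 246.6421925164513 [[0.0231, -0.9997, 0.0007, 0.0135], [-0.9946, -0.023, -0.1011, 0.6281], [0.1011, 0.0017, -0.9949, 1.1827], [0.0, 0.0, 0.0, 1.0]]
393.7798207088827 [[0.2983, -0.9545, -0.0016, -0.6484], [-0.91, -0.2849, 0.3014, -0.0424], [-0.2881, -0.0884, -0.9535, 0.39], [0.0, 0.0, 0.0, 1.0]]
```

View pics/scene0.png

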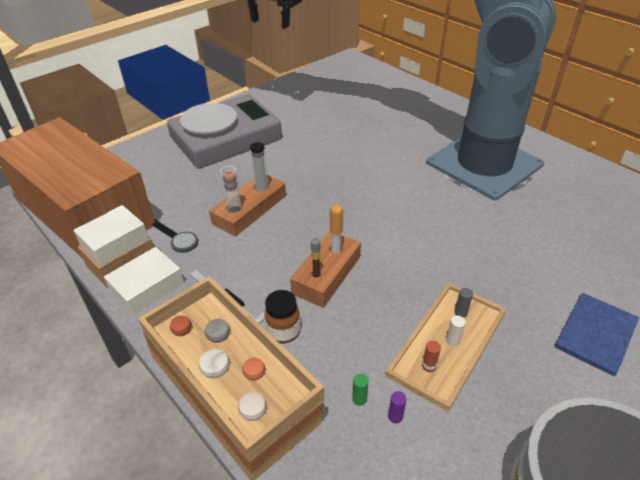

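View pics/top0.png

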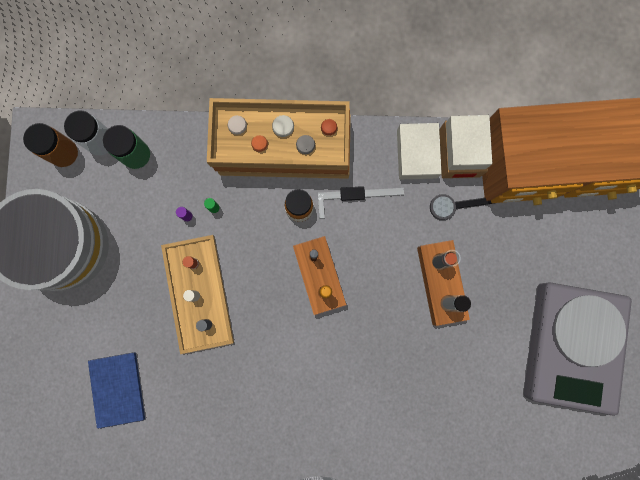

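The scene view shows the rack with the open tube (229,190), rod (336,220) and brush (316,255), and the loose core in the tray (431,355). In the top view the red core is at (190,262), the rod cap at (326,292), the tube mouth ring at about (451,259) and the full tube's bung at (462,304).

```bash
cat > h.py <<'E'
from cell import r,grip,sensors,snapshot,camera_info
import cv2,numpy as np
def ray(c,u,v):
    E=np.array(c['extrinsics']);R,t=E[:3,:3],E[:3,3]
    return -R.T@t, R.T@np.array([(u-c['cx'])/c['fx'],(v-c['cy'])/c['fy'],1])
def plane(c,u,v,z):
    o,d=ray(c,u,v); return o+d*(z-o[2])/d[2]
def proj(c,p):
    q=np.array(c['extrinsics'])@np.append(p,1); return np.array([c['fx']*q[0]/q[2]+c['cx'],c['fy']*q[1]/q[2]+c['cy']])
def meet(a,b):  # two (origin,dir) rays -> midpoint, gap
    (o,d),(p,e)=a,b; A=np.stack([d,-e],1); s=np.linalg.lstsq(A,p-o,rcond=None)[0]
    x,y=o+s[0]*d,p+s[1]*e; return (x+y)/2,np.linalg.norm(x-y)
def blobs(im,lo,hi,amin=30):
    h=cv2.cvtColor(im,cv2.COLOR_BGR2HSV); m=cv2.inRange(h,lo,hi)
    n,_,st,ce=cv2.connectedComponentsWithStats(m)
    return [(st[i].tolist(),ce[i].round(1).tolist()) for i in range(1,n) if st[i,4]>=amin],m
def down(yaw): # tool pointing down, tool y axis (closing line) at yaw (rad) in world
    y=np.array([np.cos(yaw),np.sin(yaw),0]);z=np.array([0,0,-1.]); return np.stack([np.cross(y,z),y,z],1)
E
python3 - <<'E'
from h import *
im=cv2.imread('pics/top0.png');c=camera_info('top')
for name,lo,hi in(("red",(0,130,90),(9,255,255)),("orange",(11,200,150),(22,255,255))):
    b,_=blobs(im,lo,hi,25); print(name,[x for x in b if x[1][1]>220])
for n,u,v,z in(("core",190,262,.068),("mouth",451,259,.142),("bung",462,304,.152),("rodtop",326,292,.150),("brush",313,255,.133),("white",189,295,.068),("grey",204,325,.068),("jar",299,204,.08)):
    print(n,plane(c,u,v,z).round(3))
w=camera_info('wrist');o,_=ray(w,0,0);s=sensors.read_state();R=np.array(s['orientation']);print("cam in tool",R.T@(o-s['tcp_pos']),(R.T@np.array(w['extrinsics'])[:3,:3].T).round(3),w['cx'],w['cy'])
E
```

```text
red [([445, 253, 12, 12, 109], [450.7, 258.3]), ([183, 257, 11, 11, 96], [187.9, 261.5])]
orange []
core [0.584 0.293 0.068]
mouth [ 0.598 -0.255  0.142]
bung [ 0.507 -0.274  0.152]
rodtop [ 0.525 -0.001  0.15 ]
brush [0.6   0.026 0.133]
white [0.513 0.292 0.068]
grey [0.449 0.257 0.068]
jar [0.715 0.059 0.08 ]
cam in tool [ 0.07710753 -0.00066946 -0.12067095] [[ 0.    -0.954 -0.301]
 [ 1.     0.    -0.   ]
 [ 0.    -0.301  0.954]] 316.3218174321927 238.1802199135345
```

```bash
python3 - <<'E'
from h import *
import json
O=down(np.radians(-72)); C={}
for n,p in(("tubeA",(.525,-.278,.25)),("tubeB",(.598,-.255,.29)),("rod",(.525,-.001,.28)),("core",(.584,.293,.2))):
    r.move_pose(p,O); r.dwell(.15); c=camera_info("wrist"); im=snapshot("wrist"); cv2.imwrite(f"pics/{n}.png",im)
    C[n]={k:np.array(v).tolist() for k,v in c.items() if k in("fx","fy","cx","cy","extrinsics")}
json.dump(C,open("C.json","w"));print(sensors.read_state()['t'])
ims=[cv2.imread(f"pics/{n}.png")for n in C]
cv2.imwrite("pics/m1.png",cv2.resize(np.vstack([np.hstack(ims[:2]),np.hstack(ims[2:])]),(800,600),interpolation=cv2.INTER_AREA))
E
```

```text
5.3
```

View pics/m1.png

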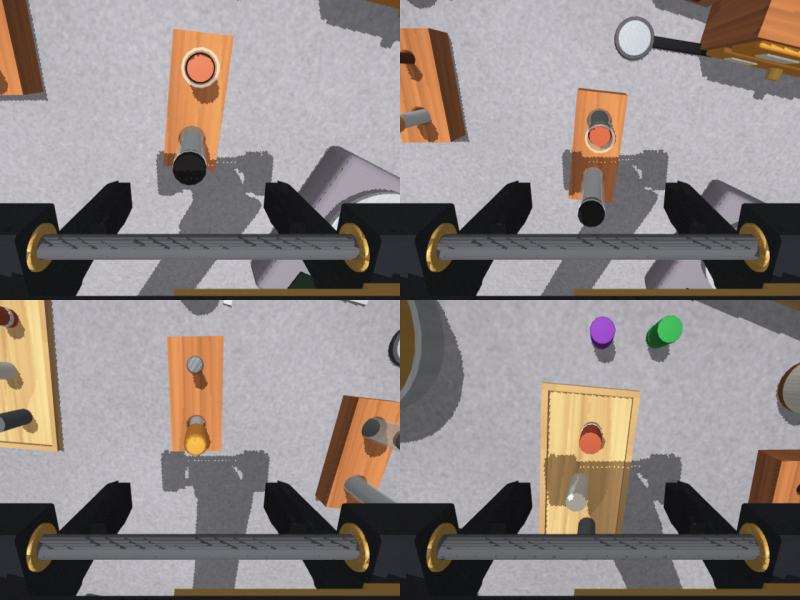

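The mosaic (tiles at 0.625 scale) shows the tube ring with the red core inside it at (200,68) in tile A and (600,137) in B. The rod's orange dome is at (195,437) and the brush at (195,365). The loose core's top face is at (591,442), with white and grey below it in the tile.

```bash
python3 - <<'E'
from h import *
import json
C=json.load(open("C.json"))
def ell(n,lo,hi,box):
    im=cv2.imread(f"pics/{n}.png"); x0,y0,x1,y1=box
    m=cv2.inRange(cv2.cvtColor(im[y0:y1,x0:x1],cv2.COLOR_BGR2HSV),lo,hi)
    cs=cv2.findContours(m,cv2.RETR_EXTERNAL,cv2.CHAIN_APPROX_NONE)[0]; k=max(cs,key=cv2.contourArea)
    e=cv2.fitEllipse(cv2.convexHull(k)) ; return (e[0][0]+x0,e[0][1]+y0),np.round(e[1],1),m
for n,box in(("tubeA",(280,65,360,150)),("tubeB",(280,180,360,260))):
    im=cv2.imread(f"pics/{n}.png");x0,y0,x1,y1=box
    for nm,lo,hi in(("ring",(5,5,195),(35,90,255)),("red",(0,110,190),(12,255,255))):
        c,s,m=ell(n,lo,hi,box); print(n,nm,np.round(c,1),s,plane(C[n],*c,.142).round(4))
    cr=cv2.resize(im[y0:y1,x0:x1],(400,400),interpolation=cv2.INTER_NEAREST);globals()[n]=cr
def crop(n,b):
    x0,y0,x1,y1=b; return cv2.resize(cv2.imread(f"pics/{n}.png")[y0:y1,x0:x1],(400,300),interpolation=cv2.INTER_NEAREST)
rb=(270,80,350,140);rb2=(270,190,350,250)
cv2.imwrite("pics/m2.png",np.vstack([np.hstack([crop("tubeA",(270,75,370,150)),crop("tubeB",(270,175,370,250))]),np.hstack([crop("rod",(260,170,360,245)),crop("core",(255,185,355,260))])]))
for a in((320,108),(300,110)): print(cv2.cvtColor(cv2.imread("pics/tubeA.png"),cv2.COLOR_BGR2HSV)[a[1],a[0]])
E
```

```text
tubeA ring [320.4 107.3] [61.6 64.3] [ 0.6015 -0.256   0.142 ]
tubeA red [320.2 109.1] [42.5 42.7] [ 0.6006 -0.2562  0.142 ]
tubeB ring [319.3 221.3] [46.3 47.7] [ 0.6014 -0.2559  0.142 ]
tubeB red [319.4 217.6] [31.8 33.2] [ 0.604  -0.2551  0.142 ]
[  8 144 238]
[  8 145 237]
```

View pics/m2.png

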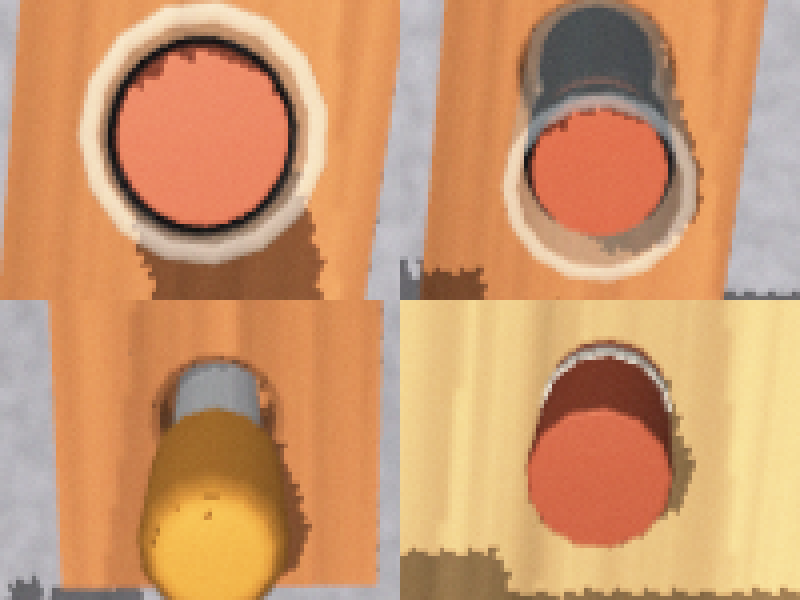

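```bash
python3 - <<'E'
from h import *
import json
C=json.load(open("C.json"))
h=lambda n:cv2.cvtColor(cv2.imread(f"pics/{n}.png"),cv2.COLOR_BGR2HSV)
def big(m):
    k=max(cv2.findContours(m,cv2.RETR_EXTERNAL,cv2.CHAIN_APPROX_NONE)[0],key=cv2.contourArea);return k[:,0]
k=big(cv2.inRange(h("core")[185:260,255:355],(0,110,170),(9,255,255)))+[255,185]
e=cv2.fitEllipse(cv2.convexHull(k));print("core",e,plane(C["core"],*e[0],.068))
k=big(cv2.inRange(h("rod")[190:280,260:360],(12,150,90),(28,255,255)))+[260,190]
um=(k[:,0].min()+k[:,0].max())/2+.0;vb=k[:,1].max()+.5
o,_=ray(C["rod"],0,0);p=plane(C["rod"],um,vb,.145);d=o-p;d[2]=0;d/=np.linalg.norm(d)
print("rod top",um,vb,k[:,0].min(),k[:,0].max(),p+.013*d)
print("hole",plane(C["rod"],314,197.5,.045))
k=big(cv2.inRange(h("tubeA")[65:150,280:360],(0,60,60),(9,255,255)))
c=C["rod"];im=h("rod");b=plane(c,312,104*1,.133);print("brush",b)
ra=ray(C["tubeA"],320.2,108.3);rb=ray(C["tubeB"],319.4,216.8);print("low",meet(ra,rb))
for z in(.134,.13,.12,.11): print(z,[proj(C[n],(.6015,-.256,z)).round(1).tolist() for n in("tubeA","tubeB")])
g=(.584,.293)
for p in((.584,.293,.1),(.6015,-.256,.35),(.525,0,.35)): print(r.solve_ik(p,down(np.radians(-72))))
E
```

```text
core ((304.1889953613281, 228.9302520751953), (33.84913635253906, 35.52463150024414), 93.13948059082031) [0.58585415 0.30037914 0.068     ]
rod top 313.5 247.5 274 353 [5.27429373e-01 3.12666959e-04 1.45000000e-01]
hole [0.52848312 0.00110823 0.045     ]
brush [0.60367442 0.02602376 0.133     ]
low (array([ 0.60120746, -0.25612801,  0.12842848]), np.float64(1.770962086795922e-05))
0.134 [[320.2, 107.6], [319.4, 218.3]]
0.13 [[320.2, 107.7], [319.4, 216.9]]
0.12 [[320.0, 107.9], [319.3, 213.6]]
0.11 [[319.9, 108.1], [319.2, 210.5]]
[ -19.71105414   43.36983721  -16.0214313    92.49601448   15.20162573
   46.28560075 -114.13676571]
[ 29.13876141  27.9925656  -14.93245656  81.02564384   7.3089829
  71.92795624 -58.39069651]
[ 10.37137672  14.59389512 -18.38145611 100.27507171   4.99242863
  65.92733906 -81.49581291]
```

```bash
python3 - <<'E'
from h import *
O=down(np.radians(-72))
grip(.05,25)
r.move_pose((.5859,.3004,.12),O); r.move_linear((.5859,.3004,.058),vel=.12)
grip(.015,25); print(sensors.read_state()['width'])
r.move_linear((.5859,.3004,.26),vel=.25)
r.dwell(.1);c=camera_info("wrist");im=snapshot("wrist");cv2.imwrite("pics/held.png",im[100:480])
s=sensors.read_state();print(s['t'],s['width'],s['tcp_pos'],s['force'])
print(proj(c,np.array(s['tcp_pos'])+[0,0,.01]))
E
```

```text
0.02442356703471696
8.7083 0.0243141953289922 [0.58508486 0.29987411 0.25799861] [-1.05682226  0.21356667 -0.45322713]
[318.32050882 361.13862132]
```

View pics/held.png

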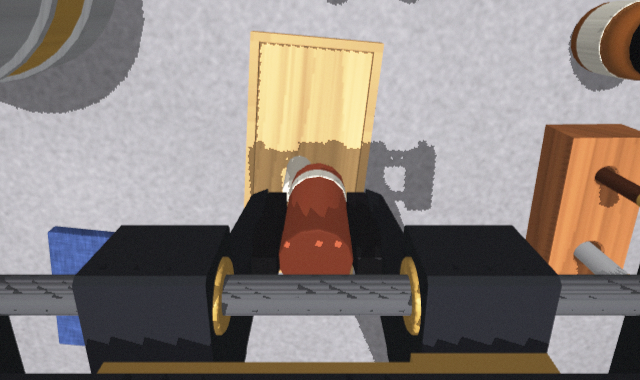

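The core is held upright between the jaws, its top face centred near (316,355) in the full frame, close to the expected column 318.

```bash
python3 - <<'E'
from h import *
O=down(np.radians(-72)); T=np.array([.6015,-.256])
r.move_pose((*T,.26),O); r.move_linear((*T,.206),vel=.15); r.dwell(.2)
p=np.array(sensors.read_state()['tcp_pos']); cmd=T+(T-p[:2]); print(p)
r.move_linear((*cmd,.204),vel=.05); r.dwell(.2); s=sensors.read_state();print(s['tcp_pos'],s['force'],s['t'])
hit=r.move_linear((*cmd,.165),vel=.03,until_force=3); s=sensors.read_state();print(hit,s['tcp_pos'],s['force'],s['t'])
cv2.imwrite("pics/ins.png",snapshot("wrist")[100:480]); a=snapshot("scene")[130:260,160:330]
cv2.imwrite("pics/ins2.png",cv2.resize(a,None,fx=4,fy=4))
E
```

```text
[ 0.60230146 -0.25615806  0.20736425]
[ 0.60070191 -0.25584308  0.20404798] [-0.61080331  0.42120697 -1.5185995 ] 11.875
True [ 0.60045692 -0.25566777  0.17795033] [0.55074292 0.64747097 3.45414259] 12.725
```

View pics/ins2.png

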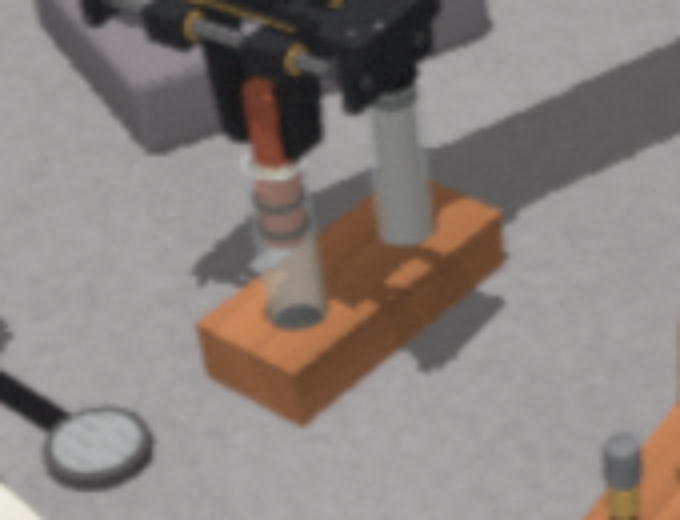

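The core's foot is in the mouth, with the white band at the rim (270,160) and the ringed lower core just below it. Contact came at the expected height (foot ≈ 0.129), so I'll release and fetch the rod.

```bash
python3 - <<'E'
from h import *
O=down(np.radians(-72))
grip(.04); s=sensors.read_state();p=np.array(s['tcp_pos']);print(p,s['force'])
r.move_linear((p[0],p[1],.178),vel=.1) if 0 else None
r.move_linear((p[0],p[1],.30),vel=.15); r.dwell(.3)
c=camera_info("wrist");im=snapshot("wrist");cv2.imwrite("pics/rel.png",im[100:480])
m=cv2.inRange(cv2.cvtColor(im,cv2.COLOR_BGR2HSV),(0,110,150),(9,255,255));m[:,:250]=0;m[:,390:]=0
k=max(cv2.findContours(m,cv2.RETR_EXTERNAL,cv2.CHAIN_APPROX_NONE)[0],key=cv2.contourArea);e=cv2.fitEllipse(cv2.convexHull(k[:,0]));print(e,plane(c,*e[0],.189))
G=np.array([.5277,.0005])
O=down(np.radians(-71)); r.move_pose((*G,.24),O); r.move_linear((*G,.2),vel=.15); r.dwell(.15); q=np.array(sensors.read_state()['tcp_pos']);print(q)
cmd=2*G-q[:2]
r.move_linear((*cmd,.126),vel=.15); print(sensors.read_state()['tcp_pos'],sensors.read_state()['force'])
grip(.015,60); s=sensors.read_state();print(s['width'],s['tcp_pos'],s['force'],s['t'])
E
```

```text
[ 0.59983411 -0.25558976  0.17762455] [0.11537494 0.72235058 0.22038658]
((318.1713562011719, 242.852783203125), (37.770660400390625, 39.28050231933594), 96.0309829711914) [ 0.6005173  -0.25546815  0.189     ]
[5.28614311e-01 2.32000334e-04 2.01069654e-01]
[0.52739457 0.00089795 0.12668269] [0.34936465 0.27527262 0.07762757]
0.024440848281959207 [0.52767108 0.00066716 0.12697024] [-0.09252236  0.01495388  6.2627679 ] 17.2167
```

View pics/rel.png

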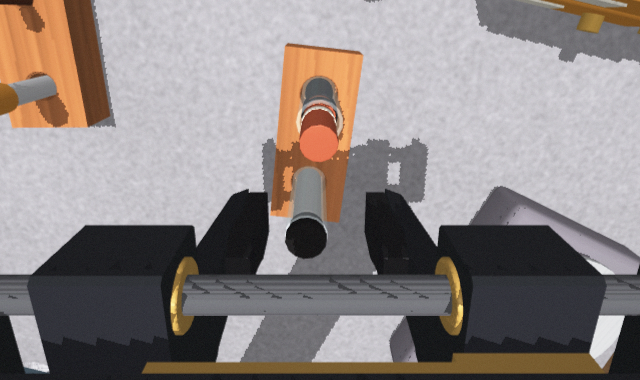

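```bash
python3 - <<'E'
from h import *
O=down(np.radians(-71)); p=np.array(sensors.read_state()['tcp_pos'])
r.move_linear((p[0],p[1],.35),vel=.2); print(sensors.read_state()['force'],sensors.read_state()['width'])
T=np.array([.6008,-.2557])
r.move_pose((*T,.345),O); r.dwell(.2); q=np.array(sensors.read_state()['tcp_pos']); cmd=2*T-q[:2]
r.move_linear((*cmd,.335),vel=.05); r.dwell(.2); s=sensors.read_state(); print(s['tcp_pos'],s['force'],s['t'])
c=camera_info("wrist"); q=np.array(s['tcp_pos']); print(proj(c,q-[0,0,.122]),proj(c,(.6005,-.2555,.189)))
a=snapshot("wrist")[130:430,150:500]; b=snapshot("scene")[80:230,160:335]
np.save("cmd.npy",cmd)
cv2.imwrite("pics/rodheld.png",np.hstack([cv2.resize(a,(400,343)),cv2.resize(b,(400,343))]))
E
```

```text
[-0.26220105  0.07222376 -1.89541914] 0.024940457104233527
[ 0.60050402 -0.25766685  0.33516474] [ 0.11400704 -0.10857294 -1.70693984] 20.275
[317.38367123 238.92499517] [314.38522041 227.59104079]
```

View pics/rodheld.png

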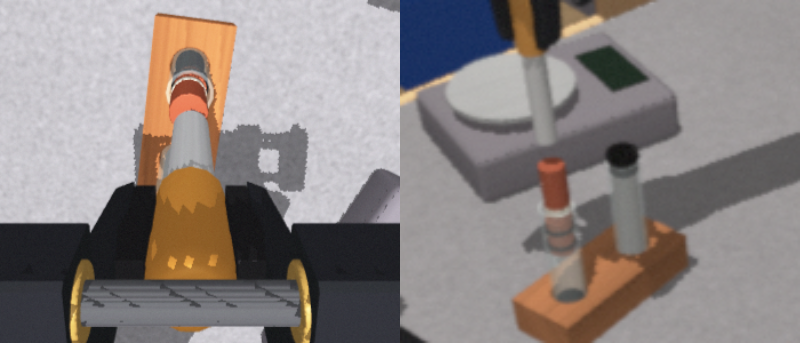

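The left crop shows the rod held straight, with its foot at (190,112) and the red core's top just below at (188,103). The scene crop shows the rod over the core, which still stands in the tube mouth. I'll trim the lateral offset, then push.

```bash
python3 - <<'E'
from h import *
T=np.array([.6008,-.2557]); cmd=np.load("cmd.npy")
st=sensors.read_state
for z in(.333,.330):
    cmd=cmd+.8*(T-np.array(st()['tcp_pos'])[:2]); r.move_linear((*cmd,z),vel=.03); r.dwell(.3)
    print(np.round(st()['tcp_pos'],4))
f0=st()['force'][2]
print(r.move_linear((*cmd,.30),vel=.03,until_force=3)); s=st();print("touch",np.round(s['tcp_pos'],4),s['force'][2]-f0,s['t'])
np.save("cmd.npy",[*cmd,f0])
z=s['tcp_pos'][2]
hit=r.move_linear((*cmd,z-.02),vel=.02,until_force=9)
s=st();print(hit,np.round(s['tcp_pos'],4),np.round(s['force'],2),s['force'][2]-f0,s['width'],s['t'])
E
```

```text
[ 0.6007 -0.2562  0.333 ]
[ 0.6008 -0.2558  0.3301]
True
touch [ 0.6006 -0.2556  0.308 ] 4.936464569724263 22.1833
False [ 0.6007 -0.2557  0.2879] [-0.14 -1.04  2.79] 4.717810191462426 0.024927763148850438 23.325
```

```bash
python3 - <<'E'
from h import *
st=sensors.read_state
*cmd,f0=np.load("cmd.npy"); z=st()['tcp_pos'][2]
hit=r.move_linear((*cmd,.225),vel=.02,until_force=7.5)
s=st();print(hit,np.round(s['tcp_pos'],4),np.round(s['force'],2),s['force'][2]-f0,s['width'],s['t'])
r.dwell(.2);s=st();print(np.round(s['tcp_pos'],4),s['force'][2]-f0)
b=snapshot("scene")[80:230,160:335];cv2.imwrite("pics/push.png",cv2.resize(b,(700,600)))
E
```

```text
True [ 0.6016 -0.2558  0.2482] [-1.72  1.25  8.8 ] 10.73640055618426 0.024681941778853047 25.25
[ 0.6014 -0.2559  0.2482] 10.675437209177971
```

View pics/push.png

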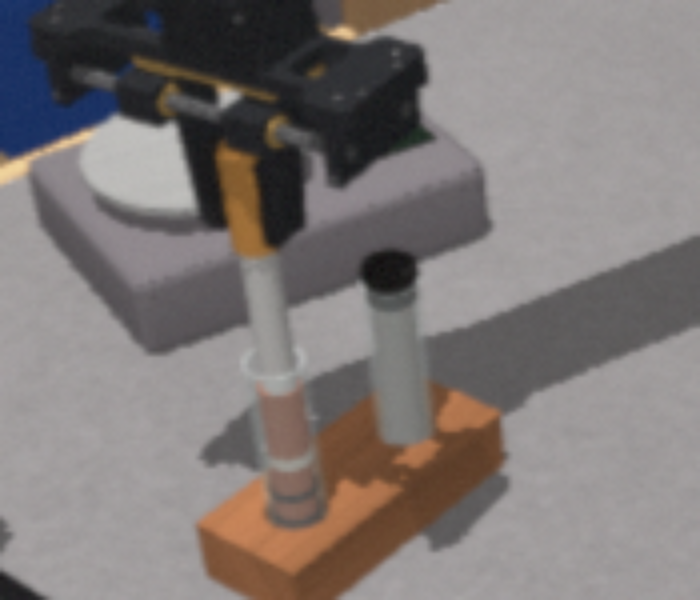

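The rod's foot is inside the mouth (275,380), with both red cores well down the tube, so home is close. I'll ramp the force in small steps and hold.

```bash
python3 - <<'E'
from h import *
st=sensors.read_state
*cmd,f0=np.load("cmd.npy"); z=st()['tcp_pos'][2]; log=[]
for i in range(120):
    f=st()['force'][2]-f0
    if f>15: 
        r.dwell(.15); f=st()['force'][2]-f0
        if f>14.5: break
    z-=.0004 if f<11.5 else .0002
    r.move_linear((*cmd,z),vel=.02); 
    s=st();log.append((round(z*1e3,1),round(s['tcp_pos'][2]*1e3,1),round(s['force'][2]-f0,1)))
    if s['t']>45: break
print(log)
for _ in range(4): r.dwell(.15); s=st(); print(s['tcp_pos'],s['force'][2]-f0,np.round(s['force'],2),s['t'])
E
```

```text
[(np.float64(247.8), np.float64(248.2), np.float64(10.1)), (np.float64(247.4), np.float64(248.1), np.float64(10.8)), (np.float64(247.0), np.float64(248.0), np.float64(13.6)), (np.float64(246.8), np.float64(247.9), np.float64(12.9)), (np.float64(246.6), np.float64(247.8), np.float64(13.7)), (np.float64(246.4), np.float64(247.7), np.float64(14.5)), (np.float64(246.2), np.float64(247.7), np.float64(15.8))]
[ 0.60139434 -0.25578142  0.24764169] 13.584751280881719 [-1.66  0.09 11.65] 27.55
[ 0.60138276 -0.25576284  0.24765452] 14.656912011418497 [-1.63  2.21 12.73] 27.7
[ 0.60137848 -0.25579398  0.24765423] 15.015975086875267 [-1.28  0.17 13.08] 27.85
[ 0.60136697 -0.25580318  0.24766848] 14.750907278241302 [-1.3   0.17 12.82] 28.0
```

```bash
python3 - <<'E'
from h import *
st=sensors.read_state
*cmd,f0=np.load("cmd.npy")
r.move_linear((*cmd,.2460),vel=.02); r.dwell(.6); s=st(); print("hold",s['force'][2]-f0,s['t'])
p=s['tcp_pos']; r.move_linear((p[0],p[1],.35),vel=.15); print(st()['force'],st()['width'])
O=down(np.radians(-71)); H=np.array([.5277,.0007]); cmd=H.copy()
r.move_pose((*H,.34),O); r.move_linear((*H,.2),vel=.15); r.dwell(.3)
for z in(.19,.185):
    cmd=cmd+.9*(H-np.array(st()['tcp_pos'])[:2]); r.move_linear((*cmd,z),vel=.05); r.dwell(.3); print(np.round(st()['tcp_pos'],4))
hit=r.move_linear((*cmd,.118),vel=.03,until_force=3); s=st(); print(hit,s['tcp_pos'],s['force'],s['t'])
E
```

```text
hold 15.337597648171101 28.85
[ 0.16276321 -0.232746   -1.1351008 ] 0.02467486699567682
[0.5276 0.0007 0.1901]
[0.5276 0.0007 0.1851]
True [0.52771464 0.00067309 0.12699643] [-0.37420296 -0.78249284  5.80947705] 35.025
```

```bash
python3 - <<'E'
from h import *
st=sensors.read_state
grip(.045); p=st()['tcp_pos']; r.move_linear((p[0],p[1],.28),vel=.15); r.dwell(.3)
a=snapshot("wrist")
O=down(np.radians(-72)); r.move_pose((.535,-.275,.3),O); r.dwell(.3); b=snapshot("wrist"); print(st()['t'],st()['force'])
t=snapshot("top")[220:360,150:480]
cv2.imwrite("pics/fin.png",np.vstack([np.hstack([cv2.resize(a,(400,300)),cv2.resize(b[:240,200:520],(400,300))]),cv2.resize(t,(800,300))]))
E
```

```text
38.4583 [-0.17519927 -0.89209797 -0.45551061]
```

View pics/fin.png

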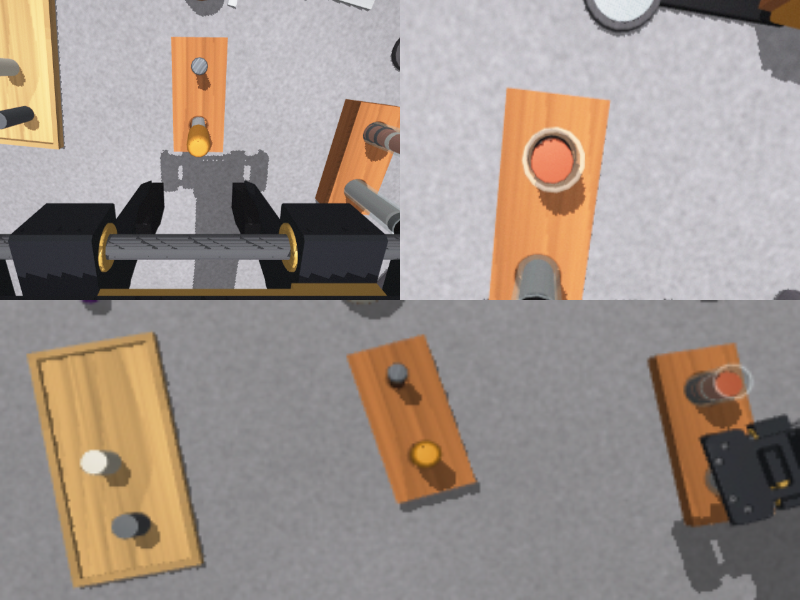

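The rod is upright in its hole (198,140) beside the brush (200,67). The red core is down inside the tube (553,160), and the grey and white cores stand where they did.

```bash
python3 -c "
from cell import r
print(r.close_job())"
```

```text
the job is handed in; nothing more can be done
None
```

I handed the job in: both red cores are pushed home on the bung, with a final push of about 15 N held for over half a second. The rod is back upright in its hole, and in the last pictures the other cores and the brush look untouched; the hand-in returned no verdict.

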